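Load the wash-bottle caddy, roll it on trailing castors into its bay and lock it

ROBOT

A 6-joint arm with a two-finger parallel gripper is mounted at the origin on a cart in front of the work surface, level with it; the furniture and walls round the work are solid. World frame = base frame: x ahead of the robot, y to its left, z up, the work surface at z = 0. Lengths are in mm, angles in rad, forces in N, time in s.
With the tool pointing down it reaches from about 350 to 975 mm from the base axis. Payload 7.1 kg.
Tool frame: the origin (TCP) lies at the very end of the fingers, on their centre line; the grasp point (between the pads) lies 19 mm behind it (ctrl.pinch_z is the z of the grasp point in the tool frame, in mm); z points along the fingers, y is the direction in which the jaws open and shut (so a half turn about z gives the same grasp; the last joint's range is limited). The gripper opens to 88 mm and grips with 3 to 60 N. Pads are 20 mm wide; open, the fingers measure 115 mm over their backs; the gripper's body (75 mm by 178 mm) begins 61 mm behind the grasp point.
Start: joints at [1.33, 0.423, 1.63, -0, 1.089, -0.019], TCP at [137.46, 609.68, 222.675] pointing down, gripper open.
Joint ranges: [-3, 3], [-0.9, 2.11], [0.09, 2.58], [-1.31, 4.45], [0.11, 2.69], [-2.54, 2.54]. Speed limits (rad/s): [2.39, 2.39, 3.01, 3.14, 3.14, 3.14].

INTERFACE

Orientations are given as a rotation vector (axis times angle).
In Python, from workcell import get_obs, optics, ctrl gives the robot as it stands.
- The arm moves only by the shell command python3 -m jog 'ROWS'. ROWS is a JSON object of lists of equal length, an entry for each row: "delta_rot": the turn, a rotation vector about the tool's x, y, z in rad, a list of three; "translation": the shift along the tool's x, y, z in mm, a list of three; "hand": the opening, from -1 (shut) to 1 (fully open). In form: {"delta_rot": [[rx, ry, rz], ...], "translation": [[x, y, z], ...], "hand": [hand, ...]}. A call has 1 to 5 rows; each row is the pose to reach, as a shift and turn from the pose commanded when the call began, along the tool's axes at that moment; what a row does not reach only later rows make up. A row lasts 1/10 s, in which the tool goes at most 50 mm and 8.59 degrees, less where a joint would pass 70% of its speed; a pose out of reach is approached as far as the arm can. A call with a gripper value outside its range is refused whole. The fingers move at their own pace and stop on an object; the grip force is fixed at half the most. Time passes only in rows, so rows that repeat a pose let the fingers close. It gives the time, the measured TCP pose, the force and the opening at its end, in the units of the state.
- get_obs(): the state, without advancing time (a new reading comes with each control period).
- optics.get_image(name): name is "scene" or "top" or "wrist"; returns the picture (420x560x3 uint8, red, green, blue); there is no depth.
- optics.calibration(name): a dict with "intrinsics" (3x3 intrinsics, pixels), "cam_to_world" (4x4, takes a point from camera to world coordinates). Camera axes: x right, y up, looking along -z (the intrinsics and any distortion apply to the point x, -y, -z); pixel columns grow to the right and rows downward; lengths in mm; the calibration is good to about 2 mm. A picture is of the moment at which its call begins: read the wrist's pose just before it. calibration takes no time and is no camera call; for the wrist camera it gives the pose at the moment of the call.
- ctrl.close_job(): hands the job in, once; it reports no verdict.
The state is a dict: "t": time; "qpos": joint angles; "qvel": joint speeds; "joint_torque": joint torques, N m; "ee_pos": TCP position; "orientation": TCP orientation; "ft_force": force on the tool from outside, world axes, zero at the start; "moment": the same for the moment, N m; "width": finger opening in mm.
Only numpy, scipy, OpenCV 4.12 (cv2) and the standard library are available. Lean on these libraries where they do the work, as an engineer would, in place of code of your own. Each camera call takes 0.05 s, during which the arm holds its last target. There are 200 camera calls.

TASK

Stand the loose white wash bottle upright in the free well of the small wheeled caddy while its floor lock still holds it, then pull the lock's black knob fully up. Push the caddy forward by its bar, wheels on the desk, until both swivel castors trail straight, steer it square into the bay of four tape corners in front of the analyser, castors still trailing, and let go of it. Then press the knob fully down to lock it there, with both bottles upright and the other things left where they are.

Things in the scene. Friction and masses are not known exactly. Their poses are not given: they have to be found in the camera images.
- caddy: wheeled bench caddy, 0.6 kg: aluminium deck 170 (x) by 130 mm (y), top at z = 38 mm; origin at desk level under its centre, x ahead (castor end), y left, z up. Two fixed wheels on the axle x = -55 mm: it rolls along x, not sideways. Rolling takes about 1 N; left alone it stops within a few mm. Front: white tray with two wells; behind it the black lock knob; at the rear the push bar
- push_bar (a point): middle of the caddy's push bar: level, rubber-sleeved, 16 mm thick, 94 mm long along the caddy's y, on two bent steel legs (y = +-54 mm). The point is on the bar's axis, 106 mm behind the caddy's origin, 124 mm above the desk. Nothing stands behind the bar; bottle tops on the caddy reach 133 mm, 120 mm and more ahead of it
- caddy_well_left (a point): centre of the floor of the left well (caddy x = 46, y = +29 mm), 41 mm above the desk; this is the free well, 54 x 55 mm inside, its walls 3 mm thick and 21 mm high above its floor
- caddy_well_right (a point): centre of the floor of the right well (caddy x = 46, y = -29 mm), same size, taken by the carried bottle
- castor_left_wheel (a point): centre of the left swivel castor's wheel (25 mm across), 14 mm from the castor's upright pivot, which is at (56, 44) mm in the caddy's frame; it swivels freely all round. Trailing straight it is directly behind the pivot, at (42, 44) mm
- castor_right_wheel (a point): the same for the right castor: pivot at (56, -44) mm, wheel centre trailing straight at (42, -44) mm
- floor_lock (a joint): travel of the floor lock's plunger in m, straight down: 0 fully up (free to roll), about 0.0083 fully down, when its rubber foot stands on the desk. It stays where it is left; moving it either way takes about 4 N, pressing the foot home up to about 12 N
- lock_knob (a point): centre of the top of the lock's black knob: round, 29 mm across, 18 mm tall (narrowing in its lowest 5 mm), upright axis at caddy x = -30, y = 0. Top 96 mm above the desk when up, 88 mm when down; the grey housing under it ends 58 mm above the desk, and nothing else is within 38 mm of it above the deck
- wash_bottle: loose white wash bottle to load, round, 42 mm across and 92 mm high (body to about 65 mm, then a shoulder and a white cap 22 mm across from 79 mm up), 70 g. Origin at the centre of its underside, z up
- carried_bottle: wash bottle of the same shape that already stands in the right well. Origin at the centre of its underside, z up
- bay: parking bay on the desk in front of the tall white analyser: four L-shaped corners of black tape, flat, enclosing a rectangle 190 mm long (x) by 150 mm wide (y), 10 mm more than the deck on every side. Origin at its centre; x points along its length, the way the caddy heads as it drives in. The analyser's flat front stands at world x = 0.615 (y from -0.52 to 0.03, 0.68 m high)
- timer: bystander: white lab timer 62 x 66 x 19 mm; origin at the centre of its underside
- tape_roll: bystander: roll of tape 98 mm across, 19 mm high; origin at the centre of its underside
- petri_dish: bystander: closed petri dish 92 mm across, 16 mm high; origin at the centre of its underside
- marker: bystander: marker pen lying flat near the desk's left end, 124 x 10 x 10 mm; origin at the centre of its underside
- vial: bystander: small glass vial with a screw cap, 22 mm across, 46 mm high; origin at the centre of its underside
There are look-alikes about, which are no part of the job. What is shaped like the wash_bottle but turquoise is not meant.

How it is judged (in metres and radians):
On the way, in this order (a step that is already met when the one before it is completed fails the run):
1. the wash bottle stands released in the caddy's free well, with the floor lock still down (horizontal distance between wash_bottle and caddy_well_left below 0.012 m and z of wash_bottle in the frame of caddy_well_left below 0.005 m and angle between wash_bottle's own z axis and vertical below 0.1 rad and contact force between the fingers and wash_bottle below 0.1 N and value of joint floor_lock above 0.0075 m), for 0.2 s.
2. the floor lock is pulled up (value of joint floor_lock below 0.003 m), for 0.1 s.
3. pushed forward with the lock up, both castors trail straight (distance of caddy from where it was at the start of the episode above 0.05 m and value of joint floor_lock below 0.004 m and x of each of castor_left_wheel, castor_right_wheel in the frame of caddy below 0.0435 m), for 0.1 s.
4. the caddy stands square in the bay, castors trailing, let go, the lock still up (horizontal distance between caddy and bay below 0.015 m and angle between the x axis of caddy and the x axis of bay, either way round below 0.11 rad and x of each of castor_left_wheel, castor_right_wheel in the frame of caddy below 0.0445 m and contact force between the fingers and caddy below 0.1 N and linear speed of caddy below 0.02 m/s and value of joint floor_lock below 0.004 m), for 0.2 s.
At the end, for the whole second after the job is handed in: The caddy stands still in the bay, its centre within 15 mm of the bay's centre and its length within 6 degrees of the bay's, both castors trailing within about 35 degrees, both bottles standing upright on the floors of their own wells, and the floor lock pressed down to the desk (7.8 mm or more) (value of joint floor_lock above 0.0078 m and horizontal distance between caddy and bay below 0.015 m and angle between the x axis of caddy and the x axis of bay, either way round below 0.11 rad and x of each of castor_left_wheel, castor_right_wheel in the frame of caddy below 0.0445 m and horizontal distance between wash_bottle and caddy_well_left below 0.012 m and z of wash_bottle in the frame of caddy_well_left below 0.005 m and horizontal distance between carried_bottle and caddy_well_right below 0.012 m and z of carried_bottle in the frame of caddy_well_right below 0.005 m and angle between each of wash_bottle, carried_bottle's own z axis and vertical below 0.1 rad and linear speed of caddy below 0.01 m/s); the robot touches nothing.
It fails at once if the caddy is lifted or tipped off its wheels (height (world z) of caddy above 0.012 m or angle between caddy's own z axis and vertical above 0.12 rad).
It fails at once if a bottle tips over (angle between any of wash_bottle, carried_bottle's own z axis and vertical above 0.6 rad).
It fails at once if a bystander is shifted by more than 25 mm (distance of any of timer, tape_roll, petri_dish, marker, vial from where it was at the start of the episode above 0.025 m).
It also fails if it takes over 72 s, if anything falls off the work surface, if the arm or the gripper's body presses on something with over 40 N, if the wrist force passes 120 N, or if a joint passes its speed limit or range.

## Working session

There is one attempt and no reset: what is moved stays moved. The work goes in short steps, Python scripts to look and compute and a shell command to move; the robot and the scene stay as the last step left them, time stands still between calls to the robot, and variables do not carry over. Pictures are saved under pics/ and viewed, about 8 in all and at most 12, crops included, and the job is handed in when it is done.

```bash
ls; mkdir -p pics
cat > h.py <<'E'
import numpy as np, cv2
from workcell import get_obs, optics, ctrl
def snap(name,fn):
    im=optics.get_image(name); cv2.imwrite('pics/'+fn,im[:,:,::-1]); return im
def ray(name,u,v,cal=None):
    c=cal or optics.calibration(name); K=np.array(c["intrinsics"]);T=np.array(c["cam_to_world"])
    p=np.linalg.solve(K,[u,v,1.]); d=T[:3,:3]@np.array([p[0],-p[1],-p[2]]); return T[:3,3],d
def onz(name,u,v,z,cal=None):
    o,d=ray(name,u,v,cal); return (o+d*(z-o[2])/d[2])
def proj(name,P,cal=None):
    c=cal or optics.calibration(name); K=np.array(c["intrinsics"]);T=np.array(c["cam_to_world"])
    q=T[:3,:3].T@(np.array(P,float)-T[:3,3]); q=K@np.array([q[0],-q[1],-q[2]]); return q[:2]/q[2]
E
python3 - <<'E'
from h import *
print(get_obs())
for n in ("scene","top"):
    c=optics.calibration(n); print(n,c)
a=snap("scene","s0.png"); b=snap("top","t0.png")
E
```

```text
pics
{'t': 0.0, 'qpos': array([ 1.32997891e+00,  4.23843890e-01,  1.63064921e+00,  1.54553000e-05,
        1.08861988e+00, -1.89833823e-02]), 'qvel': array([ 0.00083986,  0.00180597,  0.00028969,  0.00038705, -0.00075224,
       -0.00044713]), 'joint_torque': array([ 7.57975831e-04, -5.44636595e+01, -2.73660654e+01,  6.43973169e-02,
        2.30050675e-02, -8.55357939e-05]), 'ee_pos': array([137.34344233, 609.16779938, 221.91582579]), 'orientation': array([-3.47729848e-01, -3.12207625e+00,  2.36506327e-03]), 'ft_force': array([ 0.92553624, -0.0231676 ,  0.78608699]), 'moment': array([0.06429845, 0.01033103, 0.04164002]), 'width': 87.1750224249843}
scene {'intrinsics': array([[380.25105285,   0.        , 285.26353178],
       [  0.        , 380.25105285, 209.76310879],
       [  0.        ,   0.        ,   1.        ]]), 'cam_to_world': array([[ 5.99057705e-01,  4.74085693e-01, -6.45269418e-01,
        -1.19301388e+02],
       [-8.00516173e-01,  3.37068737e-01, -4.95538619e-01,
        -5.51409146e+02],
       [-1.74276215e-02,  8.13404833e-01,  5.81436889e-01,
         7.06976030e+02],
       [ 0.00000000e+00,  0.00000000e+00,  0.00000000e+00,
         1.00000000e+00]])}
top {'intrinsics': array([[409.13699136,   0.        , 277.7950089 ],
       [  0.        , 409.13699136, 213.26130171],
       [  0.        ,   0.        ,   1.        ]]), 'cam_to_world': array([[-2.10237374e-02,  9.85152332e-01, -1.70390390e-01,
         3.39032419e+02],
       [-9.99769322e-01, -2.14649431e-02, -7.47407428e-04,
        -3.29854146e+01],
       [-4.39373021e-03,  1.70335372e-01,  9.85376353e-01,
         1.22924159e+03],
       [ 0.00000000e+00,  0.00000000e+00,  0.00000000e+00,
         1.00000000e+00]])}
```

View pics/s0.png

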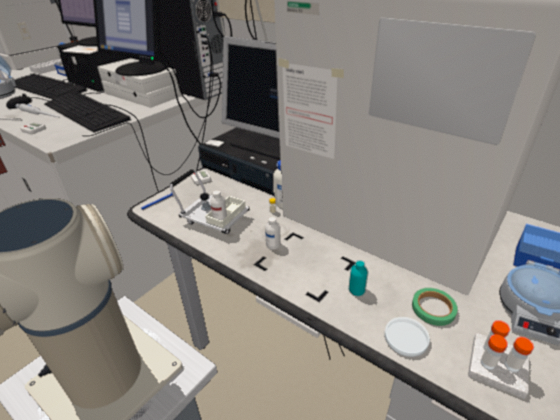

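View pics/t0.png

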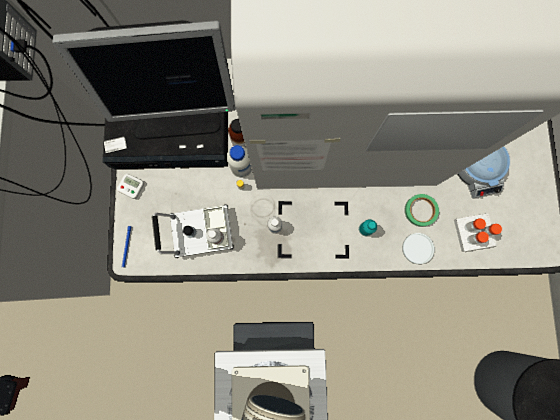

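The caddy is at about (205,230) in the top view and heads right (world −y). The loose bottle is at (275,224), the bay spans (278–348, 202–258), and the turquoise look-alike is at (368,228). I'll zoom in for precise pixels.

Run:
```python
from h import *
im=cv2.imread('pics/t0.png')
c=cv2.resize(im[185:275,145:355],None,fx=3.8,fy=3.8,interpolation=cv2.INTER_CUBIC); cv2.imwrite('pics/t0c.png',c)
# bay corners: black on desk
g=cv2.cvtColor(im,cv2.COLOR_BGR2GRAY)
m=(g<60).astype(np.uint8); m[:,:270]=0;m[:,355:]=0;m[:198]=0;m[264:]=0
n,l,s,ct=cv2.connectedComponentsWithStats(m)
for i in range(1,n):
    if s[i][4]>8: print(s[i],[np.round(onz("top",s[i][0]+a*s[i][2]-.5,s[i][1]+b*s[i][3]-.5,0)[:2],1) for a in(0,1) for b in (0,1)])
```

```text
[279 201  13  13  63] [array([591.2, -35. ]), array([550.8, -34.2]), array([590.4, -74.9]), array([549.9, -73.8])]
[335 202  13  13  69] [array([ 584.4, -206.4]), array([ 544. , -204.6]), array([ 583.5, -246.2]), array([ 543.1, -244.2])]
[278 244  13  14  73] [array([459.2, -29.2]), array([417.3, -28.3]), array([458.4, -68.3]), array([416.4, -67.2])]
[336 245  13  13  69] [array([ 452.5, -203.6]), array([ 413.6, -201.8]), array([ 451.7, -242.6]), array([ 412.7, -240.7])]
```

View pics/t0c.png

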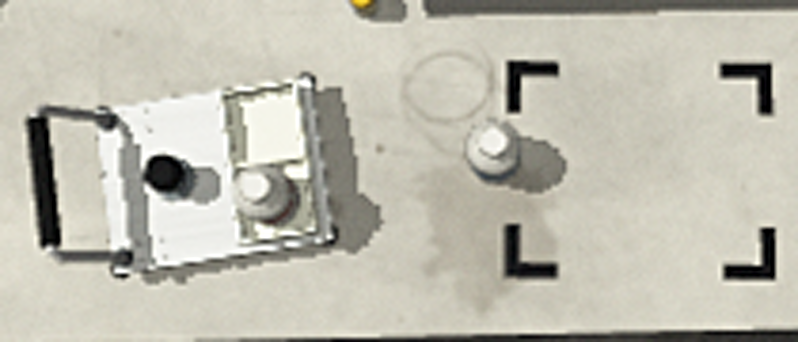

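```bash
cat >> h.py <<'E'
from scipy.spatial.transform import Rotation as Ro
def goal(pos,jaw_deg):
    "tool-down target; jaw_deg = world angle of tool y (mod 180)"
    o=get_obs(); R=Ro.from_rotvec(o['orientation']); M=R.as_matrix()
    cur=np.degrees(np.arctan2(M[1,1],M[0,1])); d=(jaw_deg-cur+90)%180-90; a=np.radians(cur+d)
    y=np.array([np.cos(a),np.sin(a),0]); z=np.array([0,0,-1.]); x=np.cross(y,z)
    G=Ro.from_matrix(np.stack([x,y,z],1))
    print('t',round(o['t'],2),'at',np.round(o['ee_pos'],1),'jaw',round(cur,1),'F',np.round(o['ft_force'],1),'w',round(o['width'],1))
    print(' -> trans',np.round(M.T@(np.array(pos)-o['ee_pos']),1),'rot',np.round((R.inv()*G).as_rotvec(),4))
E
python3 - <<'E'
from h import *
f=lambda cu,cv,z:onz("top",(cu+.5)/3.8-.5+145,(cv+.5)/3.8-.5+185,z)[:2]
for n,a in dict(bar=(44,181,124),b1=(38,118,124),b2=(50,245,124),knob=(165,172,88),ccap=(257,189,133),bcap=(493,142,92),deckFL=(310,77,38),deckFR=(333,238,38),well=(273,126,55)).items(): print(n,np.round(f(*a),1))
o=get_obs();c=optics.calibration("wrist");T=np.array(c["cam_to_world"]);R=Ro.from_rotvec(o['orientation']).as_matrix()
print(np.round(R.T@(T[:3,3]-o['ee_pos']),1));print(np.round(R.T@T[:3,:3],2),c["intrinsics"])
for p in [(479,-3)]: goal([p[0],p[1],220],90)
E
```

```text
bar [484.9 300. ]
b1 [530.8 305.7]
b2 [438.9 294.4]
knob [494.4 221.3]
ccap [474.7 145.8]
bcap [511. -22.]
deckFL [573.5 120.4]
deckFR [447.4 102.7]
well [532.6 146.5]
[  75.4   -2.  -161.7]
[[ 0.    0.96  0.27]
 [ 1.   -0.    0.  ]
 [ 0.    0.27 -0.96]] [[322.65631399   0.         277.99224037]
 [  0.         322.65631399 213.63389196]
 [  0.           0.           1.        ]]
t 0.1 at [137.3 609.2 222. ] jaw 77.3 F [ 0.6  0.1 -0.9] w 87.8
 -> trans [-468.  -522.1    2.7] rot [-1.400e-03 -2.000e-04 -2.218e-01]
```

```bash
python3 -m jog '{"delta_rot":[[0,0,0],[0,0,0],[0,0,0],[0,0,0],[0,0,0]],"translation":[[-30,-35,0],[-60,-70,0],[-90,-105,0],[-120,-140,0],[-150,-175,0]],"hand":[1,1,1,1,1]}'
python3 -m jog '{"delta_rot":[[0,0,0],[0,0,0],[0,0,0],[0,0,0],[0,0,0]],"translation":[[-30,-35,0],[-60,-70,0],[-90,-105,0],[-120,-140,0],[-150,-175,0]],"hand":[1,1,1,1,1]}'
python3 -c "
from h import *
goal([511,-22,215],97)"
```

```text
t: 0.6
ee_pos: [245.6, 404.1, 222.4]
orientation: [-0.347, -3.122, 0.001]
ft_force: [-0.3, 0.5, 0.1]
width: 88.1
t: 1.1
ee_pos: [353.5, 200.5, 222.7]
orientation: [0.347, 3.122, 0.0]
ft_force: [0.4, 0.2, -0.3]
width: 88.0
t 1.1 at [353.5 200.5 222.7] jaw 77.3 F [ 0.4  0.2 -0.3] w 88.0
 -> trans [-202.6 -182.5    7.7] rot [ 1.000e-04  1.000e-04 -3.436e-01]
```

```bash
python3 -m jog '{"delta_rot":[[0,0,-0.08],[0,0,-0.16],[0,0,-0.24],[0,0,-0.3],[0,0,-0.344]],"translation":[[-33,-30,1],[-67,-60,2],[-100,-90,3],[-135,-121,5],[-168,-151,7]],"hand":[1,1,1,1,1]}'
python3 -m jog '{"delta_rot":[[0,0,0],[0,0,0],[0,0,0]],"translation":[[-20,-20,0],[-43,-18,0],[-43,-18,0]],"hand":[1,1,1]}'
python3 -c "
from h import *
goal([511,-22,215],97)
c=optics.calibration('wrist'); snap('wrist','w1.png'); print(proj('wrist',[511,-22,92],c),[proj('wrist',[x,y,0],c).round() for x,y in ((588,-32),(584,-246),(415,-28),(413,-241))])
goal([511,-22,215],97)"
```

```text
t: 1.6
ee_pos: [484.6, 16.1, 215.6]
orientation: [-0.195, 3.135, 0.0]
ft_force: [0.7, 0.8, -0.1]
width: 87.9
t: 1.9
ee_pos: [530.8, 4.7, 215.5]
orientation: [-0.189, 3.135, 0.0]
ft_force: [0.0, 0.7, -0.4]
width: 87.9
t 1.9 at [530.8   4.7 215.5] jaw 96.9 F [ 0.   0.7 -0.4] w 87.9
 -> trans [ 22.9 -24.2   0.5] rot [-0.0001  0.0012 -0.0014]
[253.25575105 183.48136497] [array([245., 230.]), array([ 69., 206.]), array([263.,  81.]), array([64., 53.])]
t 1.95 at [529.    5.1 215.2] jaw 97.0 F [-0.1 -0.1  0.3] w 88.2
 -> trans [ 21.1 -24.8   0.2] rot [ 0.0001 -0.0008 -0.0004]
```

View pics/w1.png

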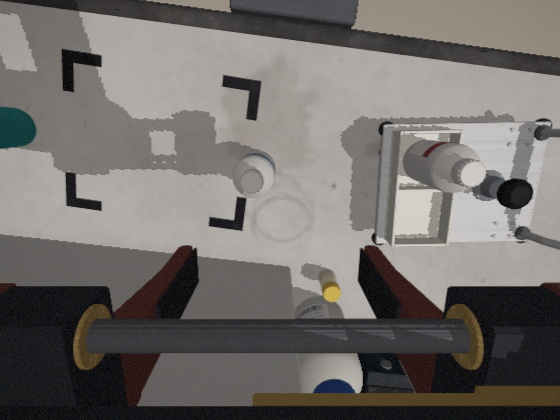

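The wrist view shows the bottle cap at (252,180), the free well centred near (420,216), the carried cap at (469,174), the knob top at (516,193) and the bay corners within 2 px of where the top view predicted them.

Run:
```python
from h import *
c=optics.calibration("wrist"); w=lambda u,v,z:onz("wrist",u,v,z,c)[:2].round(1)
for n,a in dict(cap=(252,181,92),knob=(516,193,88),ccap=(469,174,133),well=(420,216,62),fl=(376,240,38),fr=(384,125,38)).items(): print(n,w(*a))
B=[w(*p,0) for p in ((66,50),(262,82),(243,229),(67,207))]; print('bay',B,np.mean(B,0))
im=cv2.imread('pics/w1.png');g=cv2.cvtColor(im,cv2.COLOR_BGR2GRAY)[125:205,215:300]
cv2.imwrite('pics/w1c.png',cv2.resize(np.hstack([im[125:205,215:295],im[175:255,380:460]]),None,fx=5,fy=5,interpolation=cv2.INTER_CUBIC))
```

```text
cap [506.7 -23. ]
knob [489.1 217.2]
ccap [473.7 142.4]
well [527.2 148.2]
fl [566.1 117.9]
fr [443.4 100.7]
bay [array([ 408. , -238.7]), array([414.1, -28.6]), array([584.6, -33.5]), array([ 582.7, -247.1])] [ 497.35  -136.975]
```

View pics/w1c.png

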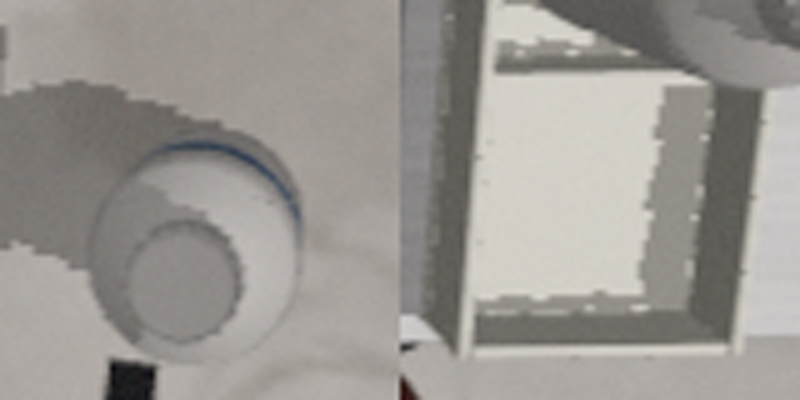

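```bash
python3 -c "
from h import *
goal([509.8,-22.7,215],97)
c=optics.calibration('wrist')
print(onz('wrist',416,213.2,41,c))"
python3 -m jog '{"delta_rot":[[0,0,0],[0,0,0],[0,0,0],[0,0,0],[0,0,0]],"translation":[[22.4,-25.2,0],[22.4,-25.2,0],[22.4,-25.2,40],[22.4,-25.2,80],[22.4,-25.2,120]],"hand":[1,1,1,1,1]}'
python3 -c "
from h import *
goal([509.8,-22.7,33],97)"
```

```text
t 1.95 at [529.    5.1 215.2] jaw 97.0 F [-0.1 -0.1  0.3] w 88.2
 -> trans [ 22.4 -25.3   0.2] rot [ 0.0001 -0.0008 -0.0004]
[529.56889403 153.47225375  41.        ]
t: 2.45
ee_pos: [509.0, -21.7, 95.0]
orientation: [-0.192, 3.134, -0.0]
ft_force: [0.8, 0.2, 0.8]
width: 87.6
t 2.45 at [509.  -21.7  95. ] jaw 97.0 F [0.8 0.2 0.8] w 87.6
 -> trans [-0.6 -1.1 62. ] rot [-0.0001  0.0012  0.0005]
```

```bash
python3 -m jog '{"delta_rot":[[0,0,0],[0,0,0],[0,0,0],[0,0,0],[0,0,0]],"translation":[[0,-1,25],[0,-1,50],[0,-1,62],[0,-1,62],[0,-1,62]],"hand":[1,1,1,1,0.3]}'
python3 -m jog '{"delta_rot":[[0,0,0],[0,0,0],[0,0,0],[0,0,0],[0,0,0]],"translation":[[0,0,0],[0,0,0],[0,0,0],[0,0,0],[0,0,0]],"hand":[-0.3,-0.5,-0.5,-0.5,-0.5]}'
python3 -m jog '{"delta_rot":[[0,0,0],[0,0,0],[0,0,0],[0,0,0],[0,0,0]],"translation":[[0,0,-20],[0,0,-50],[0,0,-90],[0,0,-110],[0,0,-110]],"hand":[-0.5,-0.5,-0.5,-0.5,-0.5]}'
python3 -c "
from h import *
goal([531.3,151,143],97.5)"
```

```text
t: 2.95
ee_pos: [509.8, -23.1, 34.3]
orientation: [-0.192, 3.135, -0.0]
ft_force: [1.6, 0.6, 0.2]
width: 82.8
t: 3.45
ee_pos: [509.7, -23.4, 33.9]
orientation: [-0.192, 3.135, -0.0]
ft_force: [-0.6, -0.3, 0.0]
width: 43.6
t: 3.95
ee_pos: [511.6, -23.5, 146.4]
orientation: [-0.192, 3.13, -0.001]
ft_force: [-0.6, -0.8, -0.7]
width: 40.9
t 3.95 at [511.6 -23.5 146.4] jaw 97.0 F [-0.6 -0.8 -0.7] w 40.9
 -> trans [-40.8 170.8   3.5] rot [-0.0011  0.0056 -0.0087]
```

```bash
python3 -m jog '{"delta_rot":[[0,0,0],[0,0,0],[0,0,0],[0,0,0],[0,0,-0.008]],"translation":[[-12,40,0],[-24,80,0],[-36,120,0],[-40,155,0],[-41,171,3]],"hand":[-0.5,-0.5,-0.5,-0.5,-0.5]}'
python3 -m jog '{"delta_rot":[[0,0,0],[0,0,0]],"translation":[[0,0,0],[0,0,0]],"hand":[-0.5,-0.5]}'
python3 - <<'E'
from h import *
goal([531.3,151,74],97.5)
c=optics.calibration('wrist'); snap('wrist','w2.png')
goal([531.3,151,74],97.5)
print(proj('wrist',[531.3,151,41],c),proj('wrist',[531.3,151,110],c))
E
```

```text
t: 4.45
ee_pos: [529.0, 153.8, 139.4]
orientation: [0.208, -3.134, -0.0]
ft_force: [-0.6, -0.3, -0.5]
width: 40.4
t: 4.65
ee_pos: [528.6, 150.6, 139.6]
orientation: [0.205, -3.133, 0.001]
ft_force: [0.0, 0.5, -0.6]
width: 41.0
t 4.65 at [528.6 150.6 139.6] jaw 97.5 F [ 0.   0.5 -0.6] w 41.0
 -> trans [-2.9  0.1 65.6] rot [-0.0007 -0.0021 -0.    ]
t 4.7 at [528.9 150.2 139.9] jaw 97.4 F [ 0.1 -0.5  0.7] w 40.4
 -> trans [-2.6  0.5 65.9] rot [-0.0005 -0.0016 -0.0011]
[280.41560128 219.405544  ] [281.00132836 250.63054955]
```

View pics/w2.png

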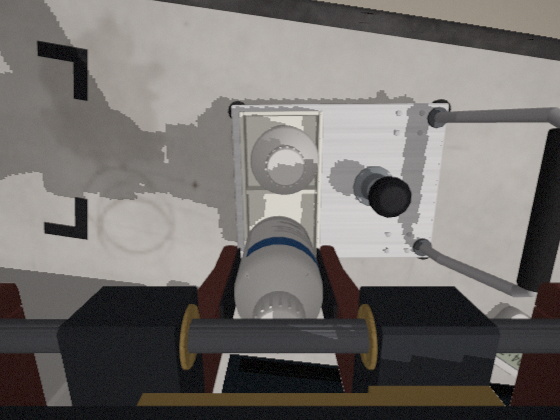

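Run:
```python
from h import *
c=optics.calibration("wrist"); w=lambda u,v,z:onz("wrist",u,v,z,c)[:2]
a=np.radians(-82.5);h=np.array([np.cos(a),np.sin(a)]);l=np.array([-h[1],h[0]])
for n,(u,v,z,x,y) in dict(knob=(389.5,196,88,-30,0),ccap=(285,168,133,46,-29),div=(282.5,189.5,62,46,0),rimR=(282,113,62,46,-58),fr=(233,103,38,85,-65)).items():
    p=w(u,v,z); print(n,p.round(1),'origin',(p-x*h-y*l).round(1),'well',(p-(x-46)*h-(y-29)*l).round(1))
```

```text
knob [491.7 219.6] origin [495.6 189.8] well [530.3 148. ]
ccap [476.2 145.1] origin [498.9 194.5] well [533.7 152.7]
div [501.8 148.1] origin [495.8 193.7] well [530.6 151.9]
rimR [447.1 140.4] origin [498.6 193.6] well [533.4 151.7]
fr [444.1 101.9] origin [497.4 194.7] well [532.2 152.8]
```

```bash
python3 -m jog '{"delta_rot":[[0,0,0],[0,0,0],[0,0,0],[0,0,0],[0,0,0]],"translation":[[-2.9,-1,10],[-2.9,-1,30],[-2.9,-1,50],[-2.9,-1,60],[-2.9,-1,64]],"hand":[-0.5,-0.5,-0.5,-0.5,-0.5]}'
python3 -m jog '{"delta_rot":[[0,0,0],[0,0,0],[0,0,0]],"translation":[[0,0,1],[0,0,1.5],[0,0,1.5]],"hand":[-0.5,-0.5,-0.5]}'
python3 -c "
from h import *
goal([531.8,151.7,75],97.5)"
```

```text
t: 5.2
ee_pos: [532.6, 149.7, 76.1]
orientation: [0.203, -3.134, 0.001]
ft_force: [-3.6, -1.8, 24.4]
width: 40.5
t: 5.5
ee_pos: [533.5, 150.3, 76.5]
orientation: [-0.203, 3.133, 0.0]
ft_force: [-1.5, -1.7, 7.3]
width: 40.4
t 5.5 at [533.5 150.3  76.5] jaw 97.4 F [-1.5 -1.7  7.3] w 40.4
 -> trans [1.5 1.6 1.5] rot [ 0.      0.0018 -0.0013]
```

```bash
python3 -m jog '{"delta_rot":[[0,0,0],[0,0,0],[0,0,0],[0,0,0],[0,0,0]],"translation":[[0,0,0],[0,0,0],[0,0,0],[0,0,0],[0,0,0]],"hand":[-0.2,0.1,0.4,0.4,0.4]}'
python3 -m jog '{"delta_rot":[[0,0,0],[0,0,0],[0,0,0],[0,0,0],[0,0,0]],"translation":[[0,0,-20],[0,0,-40],[0,0,-65],[0,0,-75],[0,0,-75]],"hand":[0.4,0.4,0.4,0.4,0.4]}'
python3 - <<'E'
from h import *
goal([492.5,219.5,140],97.5)
E
```

```text
t: 6.0
ee_pos: [532.5, 150.7, 75.1]
orientation: [0.204, -3.135, 0.0]
ft_force: [-0.4, -0.1, -0.2]
width: 61.5
t: 6.5
ee_pos: [533.4, 151.0, 151.4]
orientation: [-0.204, 3.132, 0.001]
ft_force: [-0.1, -1.0, -0.2]
width: 61.7
t 6.5 at [533.4 151.  151.4] jaw 97.5 F [-0.1 -1.  -0.2] w 61.7
 -> trans [31.7 73.3 11.3] rot [ 0.0004  0.0028 -0.0007]
```

```bash
python3 -m jog '{"delta_rot":[[0,0,0],[0,0,0],[0,0,0],[0,0,0]],"translation":[[15,36,0],[32,74,0],[32,74,5],[32,74,5]],"hand":[0.18,0.18,0.18,0.18]}'
python3 - <<'E'
from h import *
goal([492.5,220.5,62],97.5)
c=optics.calibration('wrist'); im=snap('wrist','w3.png')
print(proj('wrist',[492.5,220.5,88],c),proj('wrist',[531.8,151.9,133],c))
g=im.max(2); m=(g<45).astype(np.uint8); m[:,:200]=0; m[:,380:]=0; m[330:]=0
n,l,s,ct=cv2.connectedComponentsWithStats(m)
for i in range(1,n):
    if s[i][4]>100: print(s[i],ct[i].round(1),onz('wrist',*ct[i],88,c).round(1))
E
```

```text
t: 6.9
ee_pos: [489.9, 220.1, 143.6]
orientation: [0.208, -3.132, 0.002]
ft_force: [-0.1, 0.3, 0.2]
width: 52.0
t 6.9 at [489.9 220.1 143.6] jaw 97.6 F [-0.1  0.3  0.2] w 52.0
 -> trans [-2.8  0.1 81.6] rot [-0.0009 -0.0025  0.0014]
[280.82951929 236.66669202] [160.34540127 308.31288063]
[200  14  79  16 324] [238.4  21.6] [360.4 176.8  88. ]
[ 266  215   37   39 1123] [284.4 234.3] [490.4 222.8  88. ]
[ 203  249   28   73 1033] [218.2 290.3] [541.1 179.7  88. ]
[ 326  249   29   73 1042] [337.8 290.3] [529.1 268.6  88. ]
```

View pics/w3.png

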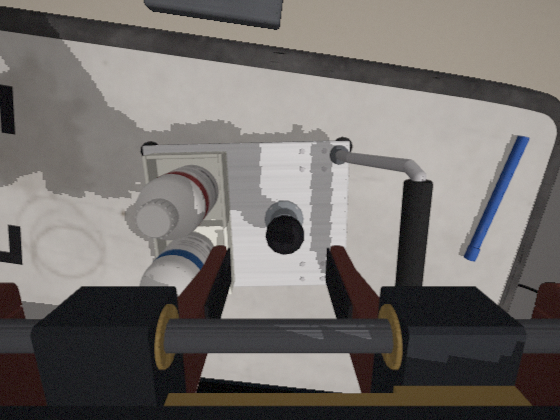

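The loose bottle stands in the left well (cap around (160,280)). The knob top is at (285,235), roughly between the open fingers. Next I descend and grip the knob.

```bash
python3 -m jog '{"delta_rot":[[0,0,0],[0,0,0],[0,0,0],[0,0,0],[0,0,0]],"translation":[[-2.3,1.9,20],[-2.3,1.9,40],[-2.3,1.9,60],[-2.3,1.9,74],[-2.3,1.9,79]],"hand":[0.18,0.18,0.18,0.18,0.18]}'
python3 -m jog '{"delta_rot":[[0,0,0],[0,0,0],[0,0,0],[0,0,0],[0,0,0]],"translation":[[0,0,0],[0,0,0],[0,0,0],[0,0,0],[0,0,0]],"hand":[0,-0.2,-0.4,-0.6,-0.6]}'
python3 -m jog '{"delta_rot":[[0,0,0],[0,0,0],[0,0,0],[0,0,0],[0,0,0]],"translation":[[0,0,0],[0,0,-2],[0,0,-4],[0,0,-6],[0,0,-6]],"hand":[-0.6,-0.6,-0.6,-0.6,-0.6]}'
python3 -c "
from h import *
goal([492,222,74],97.5)"
```

```text
t: 7.45
ee_pos: [492.7, 221.0, 64.5]
orientation: [0.202, -3.133, 0.002]
ft_force: [-1.1, 0.2, -0.4]
width: 52.0
t: 7.95
ee_pos: [493.7, 222.4, 66.9]
orientation: [-0.205, 3.133, 0.001]
ft_force: [0.2, -0.2, 3.2]
width: 27.2
t: 8.45
ee_pos: [493.0, 222.1, 72.1]
orientation: [0.204, -3.135, 0.0]
ft_force: [-0.6, -0.1, -3.9]
width: 27.7
t 8.45 at [493.  222.1  72.1] jaw 97.5 F [-0.6 -0.1 -3.9] w 27.7
 -> trans [ 1.   0.  -1.9] rot [-0.0001 -0.0004 -0.0007]
```

```bash
python3 -m jog '{"delta_rot":[[0,0,0],[0,0,0],[0,0,0]],"translation":[[0,0,-1],[0,0,-2],[0,0,-2]],"hand":[-0.6,-0.6,-0.6]}'
python3 -m jog '{"delta_rot":[[0,0,0],[0,0,0]],"translation":[[0,0,-1],[0,0,-1]],"hand":[-0.6,-0.6]}'
python3 -c "
from h import *
goal([492,222,74],97.5)"
```

```text
t: 8.75
ee_pos: [493.1, 222.1, 74.2]
orientation: [0.204, -3.135, 0.0]
ft_force: [-0.8, -0.3, -4.9]
width: 27.3
t: 8.95
ee_pos: [493.1, 222.1, 75.2]
orientation: [0.204, -3.135, -0.0]
ft_force: [-0.1, 0.3, -4.6]
width: 27.3
t 8.95 at [493.1 222.1  75.2] jaw 97.5 F [-0.1  0.3 -4.6] w 27.3
 -> trans [1.2 0.  1.2] rot [ 0.     -0.     -0.0007]
```

```bash
python3 -m jog '{"delta_rot":[[0,0,0],[0,0,0]],"translation":[[0,0,-0.8],[0,0,-0.8]],"hand":[-0.6,-0.6]}'
python3 -c "
from h import *
goal([492,222,74],97.5)"
```

```text
t: 9.15
ee_pos: [493.1, 222.1, 75.9]
orientation: [0.204, -3.135, 0.0]
ft_force: [-0.1, -0.5, -6.2]
width: 27.4
t 9.15 at [493.1 222.1  75.9] jaw 97.5 F [-0.1 -0.5 -6.2] w 27.4
 -> trans [1.1 0.  1.9] rot [-0.     -0.0001 -0.0007]
```

```bash
python3 -m jog '{"delta_rot":[[0,0,0],[0,0,0],[0,0,0],[0,0,0],[0,0,0]],"translation":[[0,0,0.4],[0,0,0.4],[0,0,0.4],[0,0,0.4],[0,0,-20]],"hand":[-0.2,0.18,0.18,0.18,0.18]}'
python3 -m jog '{"delta_rot":[[0,0,0],[0,0,0],[0,0,0],[0,0,0],[0,0,0]],"translation":[[0,0,-40],[0,0,-70],[4,35,-70],[0,60,-70],[0,60,-70]],"hand":[0.18,0.18,0.18,0.18,0.5]}'
python3 - <<'E'
from h import *
goal([483.5,298,105],97.5)
c=optics.calibration('wrist'); im=snap('wrist','w4.png')
print(proj('wrist',[493,222,96],c),proj('wrist',[493,222,88],c),proj('wrist',[483.5,298,124],c))
for z in (96,88): print(onz('wrist',280,210,z,c))
E
```

```text
t: 9.65
ee_pos: [491.7, 221.5, 94.4]
orientation: [0.204, -3.131, 0.002]
ft_force: [0.2, -0.9, -0.3]
width: 51.6
t: 10.15
ee_pos: [485.8, 284.1, 166.8]
orientation: [-0.208, 3.133, 0.002]
ft_force: [0.3, -1.1, 0.4]
width: 57.0
t 10.15 at [485.8 284.1 166.8] jaw 97.6 F [ 0.3 -1.1  0.4] w 57.0
 -> trans [ 0.6 14.  61.8] rot [0.0013 0.0022 0.0015]
[197.80266964 224.76529686] [200.25139229 221.60297493] [301.65761216 238.49894973]
[473.29377591 282.0710569   96.        ]
[475.46072065 282.41359406  88.        ]
```

View pics/w4.png

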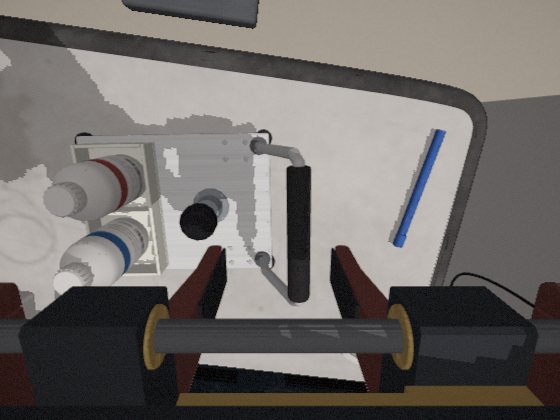

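Bar ends are at rows 166 and 302, column about 299, so its centre is near (299,233). Both bottles stand in their wells.

```bash
python3 -m jog '{"delta_rot":[[0,0,0],[0,0,0],[0,0,0],[0,0,0],[0,0,0]],"translation":[[0,12.5,0],[0,12.5,20],[0,12.5,45],[0,12.5,60],[0,12.5,62]],"hand":[0.3,0.3,0.3,0.3,0.3]}'
python3 -m jog '{"delta_rot":[[0,0,0],[0,0,0],[0,0,0],[0,0,0],[0,0,0]],"translation":[[0,0,0],[0,0,0],[0,0,0],[0,0,0],[0,0,0]],"hand":[0,-0.4,-0.8,-0.9,-0.9]}'
python3 -m jog '{"delta_rot":[[0,0,0],[0,0,0],[0,0,0]],"translation":[[0,0,0],[0,0,0],[0,0,0]],"hand":[-0.9,-0.9,-0.9]}'
python3 - <<'E'
from h import *
goal([500,-30,105],97.5)
E
```

```text
t: 10.7
ee_pos: [482.5, 293.0, 101.9]
orientation: [0.203, -3.131, 0.003]
ft_force: [0.3, -0.5, 0.0]
width: 57.1
t: 11.2
ee_pos: [484.1, 294.4, 104.6]
orientation: [-0.204, 3.134, 0.001]
ft_force: [-0.2, 0.9, 0.4]
width: 20.4
t: 11.5
ee_pos: [484.3, 294.4, 104.4]
orientation: [-0.204, 3.134, 0.001]
ft_force: [1.6, 2.2, 2.7]
width: 15.2
t 11.5 at [484.3 294.4 104.4] jaw 97.5 F [1.6 2.2 2.7] w 15.2
 -> trans [  26.6 -323.7   -0.8] rot [ 0.0006  0.0013 -0.0006]
```

```bash
python3 -m jog '{"delta_rot":[[0,0,0],[0,0,0],[0,0,0],[0,0,0],[0,0,0]],"translation":[[0,-3,0],[0,-9,0],[0,-18,0],[0,-28,0],[0,-38,0]],"hand":[-0.9,-0.9,-0.9,-0.9,-0.9]}'
python3 - <<'E'
from h import *
goal([503.1,-31,105],88.3)
E
```

```text
t: 12.0
ee_pos: [489.6, 255.7, 104.4]
orientation: [-0.204, 3.133, 0.001]
ft_force: [2.9, 2.8, 5.3]
width: 15.4
t 12.0 at [489.6 255.7 104.4] jaw 97.5 F [2.9 2.8 5.3] w 15.4
 -> trans [  23.8 -286.1   -0.8] rot [0.0006 0.0017 0.1598]
```

```bash
python3 -m jog '{"delta_rot":[[0,0,0.0107],[0,0,0.0214],[0,0,0.0321],[0,0,0.0428],[0,0,0.0535]],"translation":[[-0.5,-12,-0.5],[-0.8,-24,-1],[-1.1,-36,-1],[-1.2,-48,-1],[-1.1,-60,-1]],"hand":[-0.9,-0.9,-0.9,-0.9,-0.9]}'
python3 - <<'E'
from h import *
goal([503.1,-31,105],88.3)
E
```

```text
t: 12.5
ee_pos: [497.2, 195.8, 104.7]
orientation: [0.119, -3.138, 0.0]
ft_force: [0.4, 0.9, -0.0]
width: 15.2
t 12.5 at [497.2 195.8 104.7] jaw 94.3 F [ 0.4  0.9 -0. ] w 15.2
 -> trans [ 1.120e+01 -2.266e+02 -2.000e-01] rot [-0.0003 -0.0011  0.1052]
```

```bash
python3 -m jog '{"delta_rot":[[0,0,0.0107],[0,0,0.0214],[0,0,0.0321],[0,0,0.0428],[0,0,0.0535]],"translation":[[-0.5,-12,0],[-0.8,-24,0],[-1.1,-36,0],[-1.2,-48,0],[-1.1,-60,0]],"hand":[-0.9,-0.9,-0.9,-0.9,-0.9]}'
python3 -m jog '{"delta_rot":[[0,0,0],[0,0,0]],"translation":[[0,0,0],[0,0,0]],"hand":[-0.9,-0.9]}'
python3 - <<'E'
from h import *
goal([503.1,-31,105],88.3)
c=optics.calibration('wrist'); im=snap('wrist','w5.png')
b=get_obs()['ee_pos'][:2]; a=np.radians(91.3+180);h=np.array([np.cos(a),np.sin(a)]);l=np.array([-h[1],h[0]])
for n,x,y,z in (('knobup',76,0,96),('knobdn',76,0,88),('ccap',152,-29,133),('FR',191,-65,38),('FL',191,65,38)): print(n,proj('wrist',[*(b+x*h+y*l),z],c).round())
for p in ((588,-32),(584,-246),(415,-28),(413,-241)): print(p,proj('wrist',[*p,0],c).round())
E
```

```text
t: 13.0
ee_pos: [503.1, 136.1, 104.8]
orientation: [0.035, -3.141, 0.0]
ft_force: [0.3, 0.3, -1.1]
width: 15.2
t: 13.2
ee_pos: [503.0, 136.8, 104.8]
orientation: [0.035, -3.141, 0.0]
ft_force: [0.1, 0.4, -2.5]
width: 14.8
t 13.2 at [503.  136.8 104.8] jaw 91.3 F [ 0.1  0.4 -2.5] w 14.8
 -> trans [   3.7 -167.7   -0.2] rot [-0.0002 -0.0006  0.0521]
knobup [150. 260.]
knobdn [155. 254.]
ccap [-63. 233.]
FR [  5. 138.]
FL [ 43. 305.]
(588, -32) [ 96. 298.]
(584, -246) [-137.  289.]
(415, -28) [ 73. 101.]
(413, -241) [-203.   92.]
```

View pics/w5.png

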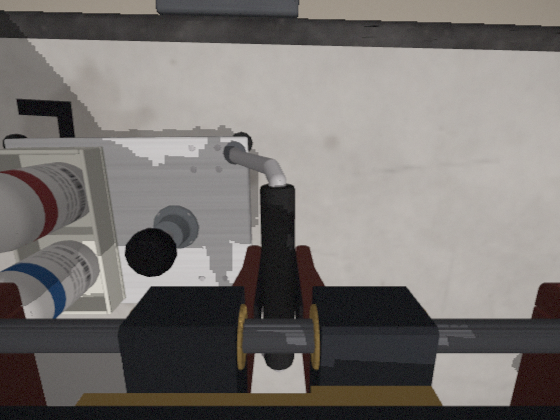

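Run:
```python
from h import *
c=optics.calibration('wrist'); im=cv2.imread('pics/w5.png')
m=(im.max(2)<45).astype(np.uint8)
n,l_,s,ct=cv2.connectedComponentsWithStats(m)
for i in range(1,n):
    if s[i][4]>150: print(s[i],ct[i].round(1))
b=get_obs()['ee_pos'][:2]; a=np.radians(91.3+180);h=np.array([np.cos(a),np.sin(a)]);l=np.array([-h[1],h[0]])
for n,x,y,z in (('RR',21,-65,38),('housing',76,0,58),('stem',76,0,70),('barR',0,-47,124),('barL',0,47,124),('rimRR',125,-59,62)): print(n,proj('wrist',[*(b+x*h+y*l),z],c).round(1))
T=np.array(c['cam_to_world'])
for z in (96,88):
    d=-(T[:3,:3].T@(np.array([*(b+76*h),z])-T[:3,3]))[2]; print(z,'diam px',322.66*29/d)
cv2.imwrite('pics/w5c.png',cv2.resize(im[120:320,0:300],None,fx=2.6,fy=2.6,interpolation=cv2.INTER_CUBIC))
```

```text
[  0  11  27  27 366] [ 8.5 27. ]
[157  11 106  10 210] [207.8  14.9]
[  17   99   57   39 1088] [ 49.8 112.7]
[ 251  185   59  138 5089] [277.7 258.9]
[ 125  228   51   49 1884] [150.7 251.8]
[  118   286   133   107 12147] [183.6 341.4]
[ 306  286  131  107 7418] [369.1 333.9]
[530 295  30  29 285] [548.7 311.6]
[    0   353   560    67 11135] [280.  403.2]
[264 353  30  17 373] [278.4 360.2]
RR [250.7 138.4]
housing [170.2 236.9]
stem [164.3 243.2]
barR [282.4 188.7]
barL [281.7 363.4]
rimRR [ 81.2 150. ]
96 diam px 50.61906707783051
88 diam px 48.59572158801288
```

View pics/w5c.png

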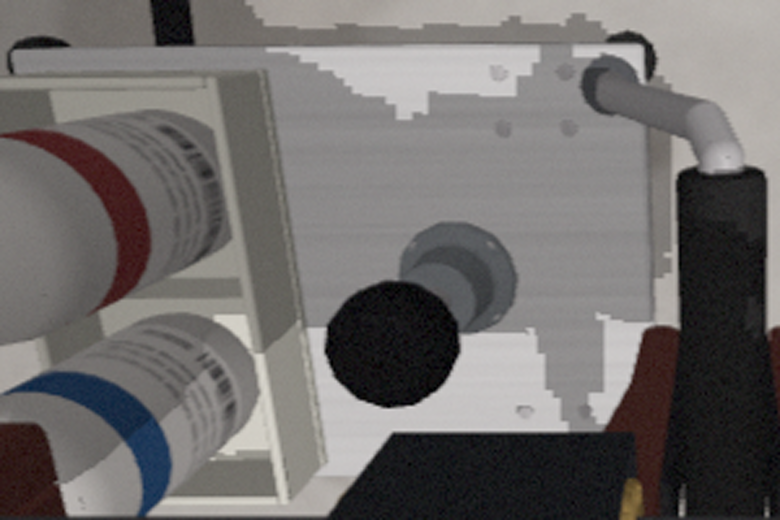

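```bash
python3 -m jog '{"delta_rot":[[0,0,0.007],[0,0,0.014],[0,0,0.021],[0,0,0.028],[0,0,0.035]],"translation":[[-0.3,-8,0],[-0.6,-20,0],[-0.7,-34,0],[-0.8,-48,0],[-0.7,-60,0]],"hand":[-0.9,-0.9,-0.9,-0.9,-0.9]}'
python3 -m jog '{"delta_rot":[[0,0,0.007],[0,0,0.014],[0,0,0.0174],[0,0,0.0174],[0,0,0.0174]],"translation":[[-0.3,-12,0],[-0.6,-24,0],[-0.5,-36,0],[-0.3,-48,0],[-0.1,-60,0]],"hand":[-0.9,-0.9,-0.9,-0.9,-0.9]}'
python3 - <<'E'
from h import *
goal([503.1,-31,105],88.3)
E
```

```text
t: 13.75
ee_pos: [505.3, 75.8, 105.0]
orientation: [0.02, 3.142, -0.0]
ft_force: [0.0, 1.0, -1.1]
width: 15.2
t: 14.25
ee_pos: [504.6, 16.3, 104.9]
orientation: [-0.046, -3.141, -0.0]
ft_force: [0.1, 0.6, -1.8]
width: 15.2
t 14.25 at [504.6  16.3 104.9] jaw 88.3 F [ 0.1  0.6 -1.8] w 15.2
 -> trans [  0.1 -47.3  -0.1] rot [ 0.     -0.0003  0.0004]
```

```bash
python3 -m jog '{"delta_rot":[[0,0,0],[0,0,0],[0,0,0],[0,0,0],[0,0,0]],"translation":[[0,-12,0],[0,-24,0],[0,-36,0],[0,-44,0],[0,-47,0]],"hand":[-0.9,-0.9,-0.9,-0.9,-0.9]}'
python3 -m jog '{"delta_rot":[[0,0,0],[0,0,0]],"translation":[[0,0,0],[0,0,0]],"hand":[-0.9,-0.9]}'
python3 - <<'E'
from h import *
goal([503.1,-31,105],88.3)
c=optics.calibration('wrist'); im=snap('wrist','w6.png'); t=snap('top','t6.png')
b=get_obs()['ee_pos'][:2]; a=np.radians(88.3+180);h=np.array([np.cos(a),np.sin(a)]);l=np.array([-h[1],h[0]])
for n,x,y,z in (('RR',21,-65,38),('RL',21,65,38)): print(n,proj('wrist',[*(b+x*h+y*l),z],c).round(1),proj('top',[*(b+x*h+y*l),z]).round(1))
for p in ((415,-28),(588,-32)): print(p,proj('wrist',[*p,0],c).round(1))
A=cv2.resize(im[:,:300,::-1],None,fx=1.3,fy=1.3); B=cv2.resize(t[185:285,230:400,::-1],None,fx=2.4,fy=2.4,interpolation=cv2.INTER_CUBIC)
C=np.zeros((546,A.shape[1]+B.shape[1],3),np.uint8);C[:A.shape[0],:A.shape[1]]=A;C[:B.shape[0],A.shape[1]:]=B;cv2.imwrite('pics/c6.png',C);print(C.shape)
E
```

```text
t: 14.75
ee_pos: [503.3, -30.7, 104.9]
orientation: [-0.047, -3.141, 0.0]
ft_force: [-0.3, 0.0, -1.7]
width: 15.6
t: 14.95
ee_pos: [503.3, -29.6, 104.9]
orientation: [-0.046, -3.141, 0.0]
ft_force: [-0.2, 0.0, -1.3]
width: 15.5
t 14.95 at [503.3 -29.6 104.9] jaw 88.3 F [-0.2  0.  -1.3] w 15.5
 -> trans [ 0.2 -1.4 -0.1] rot [-0.     -0.0002  0.0005]
RR [251.1 138.2] [284.2 249.5]
RL [254.6 304.7] [284.4 205.6]
(415, -28) [279.5 105.3]
(588, -32) [280.3 301.2]
(546, 798, 3)
```

View pics/c6.png

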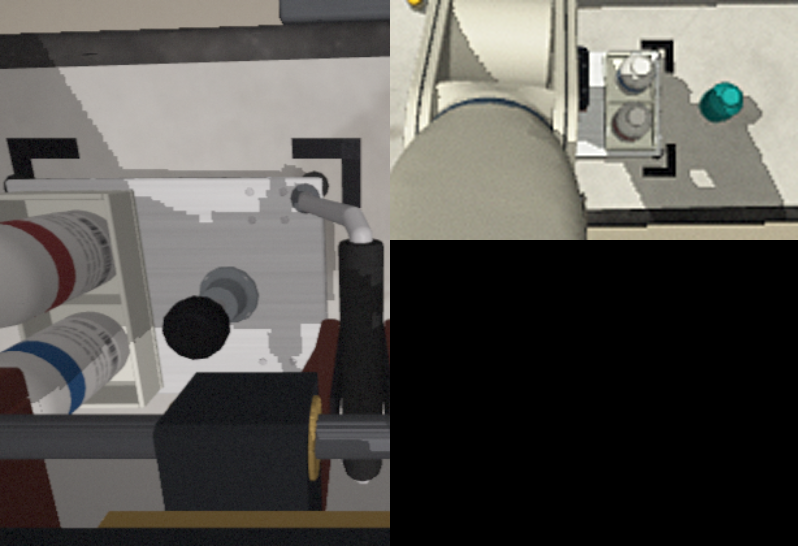

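Run:
```python
from h import *
c=optics.calibration('wrist')
for n,p in dict(rr=(251.5,137.3,38),fr=(4.5,138,38),tr=(277.3,106.3,0),tf=(6,106.8,0),tf_in=(25,121,0),tr_in=(262,121,0)).items(): print(n,onz('wrist',*p,c).round(1)[:2])
t=optics.calibration('top')
f=lambda u,v,z:onz('top',(u-390+.5)/2.4-.5+230,(v+.5)/2.4-.5+185,z).round(1)[:2]
print('top front tape outer',f(674,40,0),f(676,176,0),'deck front',f(663,50,38),f(660,157,38))
```

```text
rr [437.2 -47.9]
fr [ 432.8 -218.6]
tr [415.7 -29.6]
tf [ 410.  -242.7]
tf_in [ 421.1 -230.4]
tr_in [426.4 -42. ]
top front tape outer [ 583.8 -247.9] [ 411.1 -241.7] deck front [ 564. -227.] [ 432.2 -217. ]
```

Square and centred laterally to about 1 mm, but about 3 mm short lengthwise. Push 2.5 mm further, release and lift off.

```bash
python3 -m jog '{"delta_rot":[[0,0,0],[0,0,0],[0,0,0]],"translation":[[0,-2,0],[0,-3,0],[0,-3,0]],"hand":[-0.9,-0.9,-0.9]}'
python3 -m jog '{"delta_rot":[[0,0,0],[0,0,0],[0,0,0],[0,0,0],[0,0,0]],"translation":[[0,0,0],[0,0,0],[0,0,0],[0,0,0],[0,0,0]],"hand":[-0.5,-0.1,0.3,0.3,0.3]}'
python3 -m jog '{"delta_rot":[[0,0,0],[0,0,0],[0,0,0],[0,0,0],[0,0,0]],"translation":[[0,0,-10],[0,0,-25],[0,0,-40],[0,0,-60],[0,0,-60]],"hand":[0.3,0.3,0.3,0.3,0.3]}'
python3 - <<'E'
from h import *
goal([500.5,-108,120],88.3)
c=optics.calibration('wrist'); im=snap('wrist','w7.png')
m=(im.max(2)<45).astype(np.uint8)
n,l_,s,ct=cv2.connectedComponentsWithStats(m)
for i in range(1,n):
    if s[i][4]>150: print(s[i],ct[i].round(1),onz('wrist',*ct[i],96,c).round(1)[:2])
E
```

```text
t: 15.35
ee_pos: [503.3, -32.7, 105.0]
orientation: [0.046, 3.141, -0.0]
ft_force: [0.1, 0.5, -3.0]
width: 15.3
t: 15.85
ee_pos: [503.4, -32.7, 105.1]
orientation: [0.046, 3.141, -0.0]
ft_force: [-0.5, -0.2, 1.0]
width: 50.7
t: 16.35
ee_pos: [505.1, -32.8, 167.8]
orientation: [0.046, 3.136, -0.001]
ft_force: [-0.2, -0.9, 0.2]
width: 57.2
t 16.35 at [505.1 -32.8 167.8] jaw 88.3 F [-0.2 -0.9  0.2] w 57.2
 -> trans [  2.6 -75.2  47.8] rot [-0.0003  0.005   0.0005]
[222  18 129   9 553] [286.8  21.8] [368.1 -25.4]
[   0   42   70   23 1280] [30.5 53.2] [ 381.5 -194.4]
[ 61 107  44  24 639] [ 79.5 115.1] [ 421.2 -169.9]
[239 107  41  40 744] [264.3 119.2] [427.6 -42.2]
[ 256  164   35  136 3029] [278.  230.5] [509.4 -35.1]
[ 163  200   38   37 1053] [181.5 217.6] [ 497.  -107.7]
[ 195  249   31   72 1118] [212.2 290.6] [559.2 -89.7]
[ 331  249   34   73 1124] [343.9 290.8] [562.3  16.6]
[    0   286   560   134 35385] [247.1 362.1] [629.3 -65.4]
```

```bash
python3 -m jog '{"delta_rot":[[0,0,0],[0,0,0],[0,0,0],[0,0,0],[0,0,0]],"translation":[[1,-25,0],[2,-55,0],[3,-75.7,0],[3,-75.7,15],[3,-75.7,35]],"hand":[0,-0.6,-1,-1,-1]}'
python3 -m jog '{"delta_rot":[[0,0,0],[0,0,0],[0,0,0],[0,0,0]],"translation":[[0,0,12],[0,0,22],[0,0,30],[0,0,34]],"hand":[-1,-1,-1,-1]}'
python3 - <<'E'
from h import *
goal([500.5,-108.5,87.7],88.3)
E
```

```text
t: 16.9
ee_pos: [498.3, -109.1, 129.6]
orientation: [0.048, 3.14, -0.0]
ft_force: [0.2, 0.2, -0.8]
width: 20.6
t: 17.3
ee_pos: [497.9, -108.0, 95.3]
orientation: [-0.045, -3.14, -0.0]
ft_force: [-1.8, 0.8, 4.4]
width: 0.4
t 17.3 at [ 497.9 -108.    95.3] jaw 88.3 F [-1.8  0.8  4.4] w 0.4
 -> trans [-2.6 -0.4  7.6] rot [ 0.0002 -0.0008  0.0008]
```

```bash
python3 -m jog '{"delta_rot":[[0,0,0],[0,0,0],[0,0,0],[0,0,0],[0,0,0]],"translation":[[0,0,2],[0,0,4],[0,0,6],[0,0,7],[0,0,7]],"hand":[-1,-1,-1,-1,-1]}'
python3 -m jog '{"delta_rot":[[0,0,0],[0,0,0],[0,0,0]],"translation":[[0,0,0.7],[0,0,1],[0,0,1]],"hand":[-1,-1,-1]}'
python3 -c "
from h import *
goal([500.5,-108.5,87.4],88.3)"
```

```text
t: 17.8
ee_pos: [498.1, -108.2, 89.1]
orientation: [0.046, 3.141, 0.0]
ft_force: [-1.9, 2.1, 2.6]
width: 0.6
t: 18.1
ee_pos: [498.2, -108.3, 88.0]
orientation: [0.046, 3.141, -0.0]
ft_force: [-1.6, -0.2, 3.0]
width: 0.5
t 18.1 at [ 498.2 -108.3   88. ] jaw 88.3 F [-1.6 -0.2  3. ] w 0.5
 -> trans [-2.4 -0.2  0.6] rot [-0.      0.0001  0.0004]
```

Not home yet (3 N); keep pressing in small steps until the force rises.

```bash
python3 -m jog '{"delta_rot":[[0,0,0],[0,0,0],[0,0,0]],"translation":[[0,0,0.4],[0,0,0.8],[0,0,0.8]],"hand":[-1,-1,-1]}'
python3 -m jog '{"delta_rot":[[0,0,0],[0,0,0],[0,0,0]],"translation":[[0,0,0.5],[0,0,0.8],[0,0,0.8]],"hand":[-1,-1,-1]}'
```

```text
t: 18.4
ee_pos: [498.3, -108.3, 87.8]
orientation: [0.046, 3.141, -0.0]
ft_force: [-3.8, 2.1, 11.0]
width: 0.2
t: 18.7
ee_pos: [498.5, -108.4, 87.7]
orientation: [0.046, 3.14, -0.0]
ft_force: [-5.7, 2.0, 19.4]
width: 0.4
```

Foot home: 19 N with no further travel. Retreat straight up, clear the caddy and check.

```bash
python3 -m jog '{"delta_rot":[[0,0,0],[0,0,0],[0,0,0],[0,0,0],[0,0,0]],"translation":[[0,0,-5],[0,0,-25],[0,0,-60],[0,0,-100],[0,0,-140]],"hand":[-1,-1,-1,-1,-1]}'
python3 -m jog '{"delta_rot":[[0,0,0],[0,0,0],[0,0,0],[0,0,0],[0,0,0]],"translation":[[0,40,0],[0,85,0],[0,130,0],[0,175,0],[0,220,0]],"hand":[-1,-1,-1,-1,-1]}'
python3 -m jog '{"delta_rot":[[0,0,0],[0,0,0],[0,0,0],[0,0,0],[0,0,0]],"translation":[[0,45,0],[0,90,0],[0,110,0],[0,110,0],[0,110,0]],"hand":[-1,-1,-1,-1,-1]}'
python3 - <<'E'
from h import *
t=snap('top','t8.png'); s=snap('scene','s8.png')
A=cv2.resize(t[180:275,150:380,::-1],None,fx=3.4,fy=3.4,interpolation=cv2.INTER_CUBIC); B=cv2.resize(s[165:305,150:400,::-1],None,fx=1.9,fy=1.9,interpolation=cv2.INTER_CUBIC)
C=np.zeros((A.shape[0]+B.shape[0],A.shape[1],3),np.uint8);C[:A.shape[0]]=A;C[A.shape[0]:,:B.shape[1]]=B;print(C.shape);cv2.imwrite('pics/c8.png',C)
E
```

```text
t: 19.2
ee_pos: [498.1, -108.4, 227.6]
orientation: [-0.046, -3.141, 0.0]
ft_force: [1.0, 0.3, -0.4]
width: 0.6
t: 19.7
ee_pos: [504.8, 113.3, 226.5]
orientation: [0.046, 3.14, 0.0]
ft_force: [-0.1, 0.6, 0.2]
width: 0.6
t: 20.2
ee_pos: [507.6, 221.5, 226.1]
orientation: [-0.044, -3.141, 0.001]
ft_force: [0.3, -0.8, 0.3]
width: 0.5
(589, 782, 3)
```

View pics/c8.png

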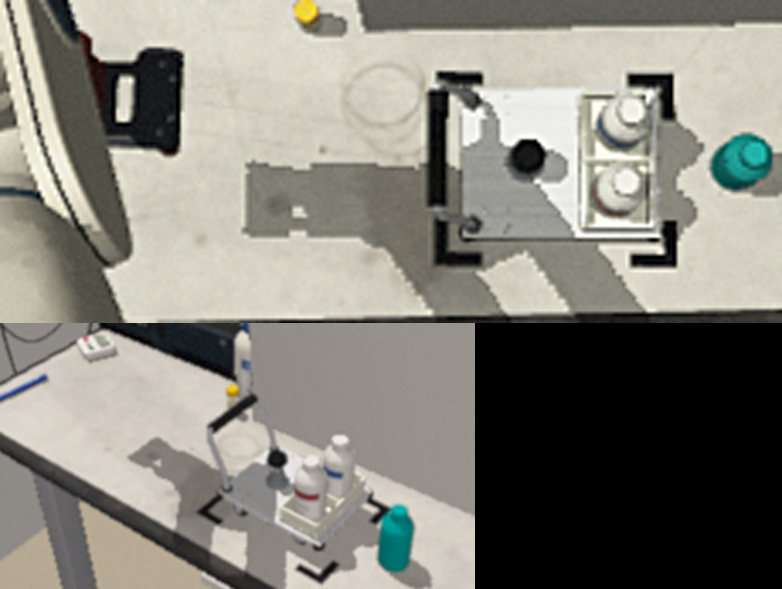

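Run:
```python
from h import *
f=lambda u,v,z:onz('top',(u+.5)/3.4-.5+150,(v+.5)/3.4-.5+180,z)[:2]
d=[f(u,v,38) for u,v in((660,88),(663,238),(461,90),(464,240))]; t=[f(u,v,0) for u,v in((673,74),(677,264),(436,74),(437,264))]
for n,q in(('deck',d),('bay',t)):
    q=np.array(q); h=q[0]+q[1]-q[2]-q[3]; print(n,q.mean(0).round(1),np.degrees(np.arctan2(h[1],h[0])).round(1))
print(f(527,156,88).round(1),get_obs()['t'])
ctrl.close_job()
```

```text
deck [ 499.7 -140.2] -90.7
bay [ 500.8 -137.9] -91.2
[ 499.7 -107. ] 20.3
the job is handed in; nothing more can be done
```

I loaded the white wash bottle into the free well, pulled the lock up, drove the caddy into the bay by its bar and let go. I then pressed the lock down and handed in at t = 20.3 s, with no verdict reported.

- **Bottles:** in the final top and scene views both stand upright in their wells.
- **Position:** the caddy centre is about 2.5 mm from the bay centre and its heading is within about 0.5°. The limits are 15 mm and 6°.
- **Lock:** pulling the knob up took 8.3 mm of travel to its stop. On the press down, the force rose to 19 N and the travel stopped at knob height 87.7 mm, which matches fully down.
- **Bystanders:** the last crop shows the vial, timer and marker, and they look undisturbed. The tape roll and petri dish were not rechecked, but the arm never went near them.
- **Castors:** they are hidden under the deck, so I could not see them. I infer that they trail from the last 75–80 mm of forward push, which was straight.
- **Disagreement:** knob positions from the wrist camera ran up to about 4 mm off the estimates from the deck edges. I used the deck edges and tape to place the caddy.

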